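# Free the top tray of a snapped-together stack and hold it over the light pad

### The job

I want to look at the top tray against the light pad, but the steel canister is parked on the pad: lift the canister off by its handle and set it down upright on the bare worktop beside the pad, then let go of it. The top tray is stuck fast to the nested stack of square trays, so take it by the upright grip tab and peel it off starting from that corner, with the opposite corner still seated, leaving the rest of the stack standing where it is. Then carry it over and finish still holding it by the tab, level, right-side-up and motionless in the air above the middle of the light pad, roughly 10 to 25 cm over the worktop and touching nothing else; leave the other things alone.

Things in the scene. Friction and masses are not known exactly. Their poses are not given: they have to be found in the camera images.
- canister: Closed round steel canister, diameter 79, 0.3 kg, body with lid 89 high, with a stiff arched handle over its middle (overall height 132). Origin at the centre of its underside, z up. The handle's level bar runs along its own x, 68 long, 14 wide (y), 12 high. At the start it stands on the light pad.
- handle (a point): Centre of the canister's handle bar, 126 above its underside, 37 clear above the lid; frame as the canister's.
- light_pad: Flat square inspection light pad 140 x 140 x 18, aluminium frame with a white face, fixed to the worktop. Origin at the centre of its underside. It may be at the left or the right.
- pad_top (a point): Centre of the light pad's white face, 18 above the worktop.
- tray: Top tray of the stack: formed square steel tray 120 x 120 over its flat rim, 22 deep, floor 96 x 96, about 0.2 kg. Origin at the centre of its underside, z up; edges along its own x and y. An upright grip tab stands just beyond its -x -y corner. It nests 10 mm deep in the tray below and is snapped fast to it: raise the tab corner first; a level pull brings the whole stack along.
- tab (a point): Grip point in the tab: tray x = y = -65 (92 out along the diagonal), 51 above the tray's underside. The tab is an upright plate 10 thick along the diagonal, 34 wide across it, from 19 to 66 above the tray's underside. Grip across its thickness (fingers close along the tray's diagonal), fingertips at least 34 above the tray's underside to clear the posts. Axes as the tray's.
- near_corner (a point): Upper face of the tray's rim at the tab's corner (tray -60, -60, 22).
- far_corner (a point): Upper face of the tray's rim at the opposite corner (tray +60, +60, 22), the one that must stay seated while the tab corner comes up.
- stack: The rest of the stack: three nested steel trays on a base plate 150 x 150 x 6, 1.5 kg, loose on the worktop; rim 52 high, posts to 73. Origin at the centre of its underside, axes those of the seated tray. Sprung nibs on four posts (x = +-34, y = +-62) snap over the top tray's rim; each lets go at about 4 N after 1 to 3 mm of lift. May be at the left or the right.
- seat (a point): Where the tray's origin lies when seated: 42 above the stack's underside.
- timer: Bystander: small white timer 63 x 63 x 21, origin at the centre of its underside.
- glass_jar: Bystander: open glass jar, diameter 62, 60 high, origin at the centre of its underside.
- beaker: Bystander: glass beaker, 64 wide, 67 high, origin at the centre of its underside.
- petri_dish: Bystander: flat glass dish, diameter 56, 12 high, origin at the centre of its underside.
- tub: Bystander: white lidded tub, diameter 53, 46 high, origin at the centre of its underside.
Things that resemble listed ones, but are neither listed nor needed, are in the scene too. What is shaped like the stack but green is not meant.

How it is judged:
By the outcome, as a careful person would: the job done as asked, in the order asked, and still so for the second after the job is handed in, while the arm keeps its last pose, push and grip.
It also fails if it takes over 64 s, if anything falls off the work surface, if the arm or the gripper's body presses on something with over 40 N, if the wrist force passes 120 N, or if a joint passes its speed limit or range.

### The arm

A 6-joint arm with a two-finger parallel gripper is mounted at the origin on a cart in front of the work surface, level with it; the furniture and walls round the work are solid. World frame = base frame: x ahead of the robot, y to its left, z up, the work surface at z = 0. Lengths are in m, angles in rad, forces in N, time in s.
With the tool pointing down it reaches from about 0.3 to 0.75 m from the base axis. Payload 8.5 kg.
Tool frame: the origin (TCP) lies on the centre line of the jaws, within the pads' length; the fingertips stand 25 mm ahead of it and the grasp point (between the pads) lies 6 mm ahead of it; z points along the fingers, y is the direction in which the jaws open and shut (so a half turn about z gives the same grasp; the last joint's range is limited). The gripper opens to 88 mm and grips with 3 to 60 N. Pads are 18 mm wide; open, the fingers measure 123 mm over their backs; the gripper's body (75 mm by 187 mm) begins 45 mm behind the grasp point.
Start: joints at [-1.32, 0.381, 1.297, -0, 1.464, -0.215], TCP at [0.247, -0.491, 0.264] pointing down, gripper open.
Joint ranges: [-3.11, 3.11], [-0.89, 2.33], [0.22, 2.48], [-1.42, 4.56], [0.17, 2.85], [-2.88, 2.88]. Speed limits (rad/s): [2.39, 2.39, 3.14, 3.14, 3.14, 3.14].

### API

Orientations are given as a 3x3 rotation matrix whose columns are the frame's x, y, z axes.
In Python, from workcell import arm gives the robot as it stands.
- The arm moves only by the shell command python3 -m inch 'ROWS' [FORCE]. ROWS is JSON, a list of rows, each an object of numbers: "dx", "dy", "dz": the shift along the tool's x, y, z in cm; "ax", "ay", "az": the turn, a rotation vector about the tool's x, y, z in degrees; "jaw": the opening, from -1 (shut) to 1 (fully open), so that 0 is half open. A call has 1 to 5 rows; each row is the pose to reach, as a shift and turn from the pose commanded when the call began, along the tool's axes at that moment; what a row does not reach only later rows make up. A row lasts 1/12 s, in which the tool goes at most 41.7 mm and 7.16 degrees, less where a joint would pass 70% of its speed; a pose out of reach is approached as far as the arm can. A call with a gripper value outside its range is refused whole. The fingers move at their own pace and stop on an object; FORCE is the grip in N (left out, the last holds). Time passes only in rows, so rows that repeat a pose let the fingers close. It gives the time, the measured TCP pose, the force and the opening at its end, in the units of the state.
- arm.get_obs(): the state, without advancing time (a new reading comes with each control period).
- arm.capture(name): name is "scene" or "side" or "wrist"; returns a dict with "frame" (480x640x3 uint8, red, green, blue), "z_map" (480x640 float32, m along the optical axis (not along the pixel's ray), 0 where there is no reading), "fx", "fy", "cx", "cy" (pixels), "position" and "attitude" of the camera in the world. Camera axes: x right, y down, z forward; pixel columns grow to the right and rows downward; lengths in m; the calibration is good to about 2 mm. A picture is of the moment at which its call begins.
- arm.hand_in(): hands the job in, once; it reports no verdict.
The state is a dict: "time_s": time; "q": joint angles; "joint_velocities": joint speeds; "joint_efforts": joint torques, N m; "ee_pos": TCP position; "orientation": TCP orientation; "contact_force": force on the tool from outside, world axes, zero at the start; "ft_torque": the same for the moment, N m; "gripper_width": finger opening in m.
Only numpy, scipy, OpenCV 4.12 (cv2) and the standard library are available. Lean on these libraries where they do the work, as an engineer would, in place of code of your own. Each camera call takes 0.05 s, during which the arm holds its last target.

## Working session

There is one attempt and no reset: what is moved stays moved. The work goes in short steps, Python scripts to look and compute and a shell command to move; the robot and the scene stay as the last step left them, time stands still between calls to the robot, and variables do not carry over. Pictures are saved under pics/ and viewed, and the job is handed in when it is done.

```bash
ls; mkdir -p pics; python3 - <<'E'
from workcell import arm
import cv2,numpy as np
for n in ["scene","side","wrist"]:
    c=arm.capture(n); cv2.imwrite(f"pics/{n}0.png",c["frame"][:,:,::-1]); np.savez(f"{n}0.npz",**c)
    print(n,c["fx"],c["cx"],c["cy"],c["position"],np.round(c["attitude"],3).tolist())
o=arm.get_obs();print(o)
E
```

```text
pics
scene 486.09640054977433 323.86203349355054 242.2965641452227 [0.03387792 0.93447119 1.11708273] [[-0.857, -0.381, 0.347], [-0.516, 0.631, -0.579], [0.002, -0.676, -0.737]]
side 502.8913403498251 320.1037643784917 240.9568155492519 [-0.30683088 -1.27468926  0.88680153] [[0.864, -0.215, 0.455], [-0.503, -0.362, 0.785], [-0.004, -0.907, -0.421]]
wrist 375.6984713310294 317.0637256333356 237.55517136404583 [ 0.30657236 -0.46194194  0.38366062] [[0.448, -0.863, -0.232], [-0.894, -0.433, -0.115], [-0.001, 0.259, -0.966]]
{'time_s': 0.15, 'q': array([-1.32027256e+00,  3.81047727e-01,  1.29798898e+00,  1.28890498e-05,
        1.46355567e+00, -2.15272353e-01]), 'joint_velocities': array([-1.87271533e-03, -1.78153082e-03, -4.20205241e-03, -2.41674402e-04,
        2.64837657e-05,  4.91961798e-04]), 'joint_efforts': array([ 2.28253761e-03, -4.38079619e+01, -2.24614584e+01,  7.13226059e-02,
        3.43589648e-02, -8.19263710e-05]), 'ee_pos': array([ 0.24699762, -0.49124055,  0.26330904]), 'orientation': array([[ 8.93464935e-01,  4.49132892e-01, -2.35428662e-04],
       [ 4.49132897e-01, -8.93464435e-01,  9.71694792e-04],
       [ 2.26072956e-04, -9.73913981e-04, -9.99999500e-01]]), 'contact_force': array([ 0.58371291,  0.23831469, -0.99683416]), 'ft_torque': array([-0.01418643,  0.04012653,  0.00650806]), 'gripper_width': 0.08798388724103381}
```

View pics/scene0.png

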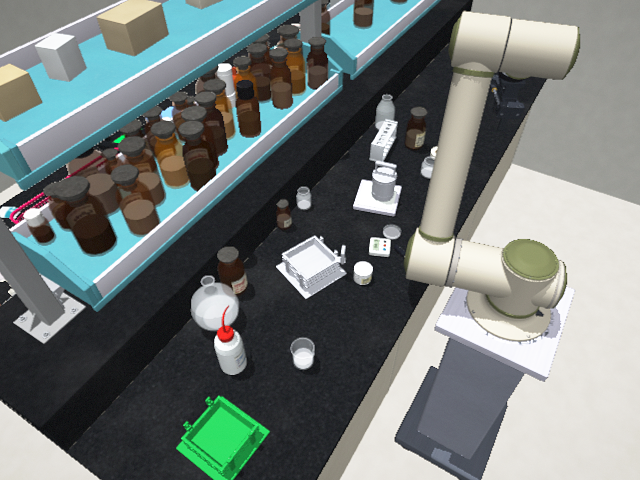

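View pics/side0.png

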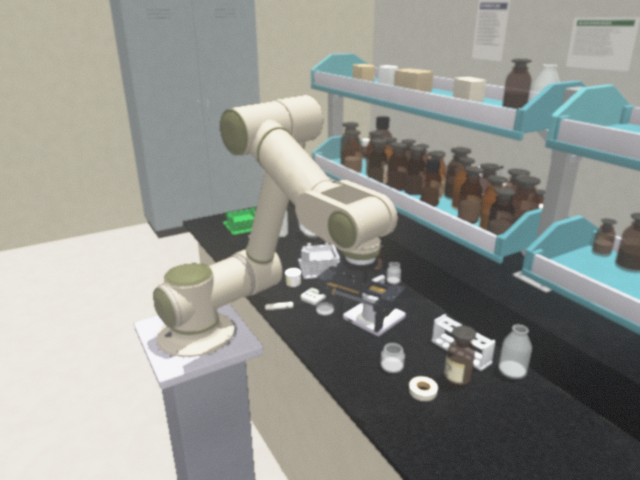

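View pics/wrist0.png

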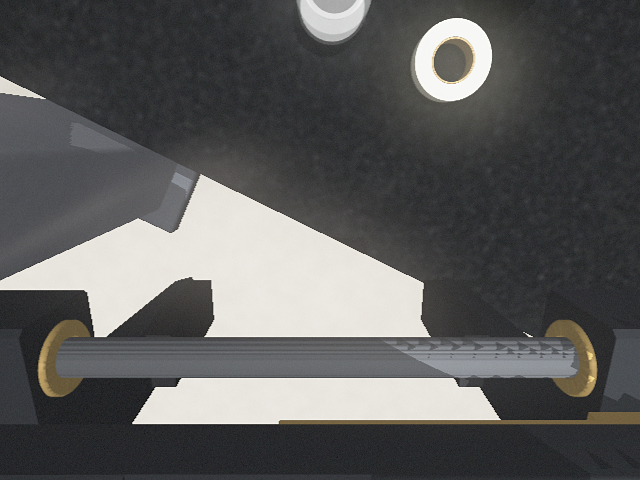

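The scene view shows the silver stack at about (312,265) with its tab near (343,253), and the green decoy at (222,438). The canister is on the pad at about (382,188). The wrist view shows only the tape roll and the jar. Next: enlarged crops and depth measurements.

```bash
cat > h.py <<'E'
import numpy as np,cv2
def load(n): return dict(np.load(n))
def pts(c):
    v,u=np.mgrid[0:480,0:640]; z=c["z_map"]
    p=np.stack([(u-c["cx"])/c["fx"]*z,(v-c["cy"])/c["fy"]*z,z],-1)
    return p@np.array(c["attitude"]).T+c["position"]
def ray(c,u,v,h):
    d=np.array(c["attitude"])@np.array([(u-c["cx"])/c["fx"],(v-c["cy"])/c["fy"],1]); p=np.array(c["position"])
    return p+d*(h-p[2])/d[2]
def proj(c,P):
    q=(np.asarray(P)-c["position"])@np.array(c["attitude"])
    return np.stack([q[...,0]/q[...,2]*c["fx"]+c["cx"],q[...,1]/q[...,2]*c["fy"]+c["cy"]],-1)
E
python3 - <<'E'
from h import *
c=load("scene0.npz");f=c["frame"][:,:,::-1]
a=cv2.resize(f[225:305,265:385],None,fx=6,fy=6,interpolation=cv2.INTER_CUBIC)
b=cv2.resize(f[140:260,340:460],None,fx=5,fy=5,interpolation=cv2.INTER_CUBIC)
cv2.imwrite("pics/cropstack.png",a);cv2.imwrite("pics/cropcan.png",b)
P=pts(c)
for (u,v) in [(312,250),(295,285),(343,253),(382,188),(380,175),(370,205)]: print((u,v),P[v,u].round(3))
# pad: white-ish pixels with z .012-.024
m=(abs(P[...,2]-.018)<.006)&(f.min(-1)>150)
m[:150]=0;m[250:]=0;m[:,:340]=0;m[:,430:]=0
q=P[m];print("pad",m.sum(),cv2.minAreaRect((q[:,:2]*1000).astype(np.float32)))
for nm,lo,hi in [("base",.002,.012),("rim",.06,.068)]:
    m=(P[...,2]>lo)&(P[...,2]<hi)&(f.min(-1)>100); m[:225]=0;m[305:]=0;m[:,:270]=0;m[:,352:]=0
    q=P[m];print(nm,m.sum(),cv2.minAreaRect((q[:,:2]*1000).astype(np.float32)))
E
```

```text
(312, 250) [0.554 0.135 0.042]
(295, 285) [0.542 0.248 0.008]
(343, 253) [0.443 0.149 0.109]
(382, 188) [ 0.487 -0.187  0.074]
(380, 175) [ 0.507 -0.205  0.107]
(370, 205) [ 0.508 -0.152  0.017]
pad 1049 ((493.90399169921875, -188.2383575439453), (224.57717895507812, 431.8370361328125), 4.845361232757568)
base 636 ((538.8177490234375, 138.7047882080078), (216.40794372558594, 184.61338806152344), 69.40680694580078)
rim 377 ((529.4315185546875, 172.87893676757812), (147.45709228515625, 133.1922149658203), 67.7288818359375)
```

View pics/cropstack.png

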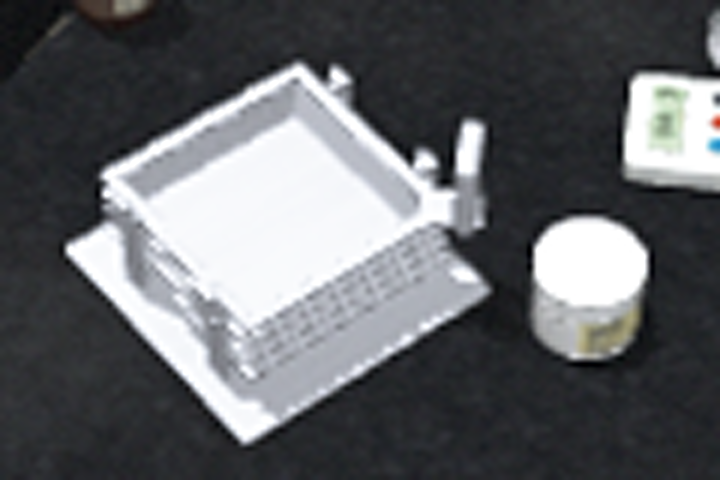

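View pics/cropcan.png

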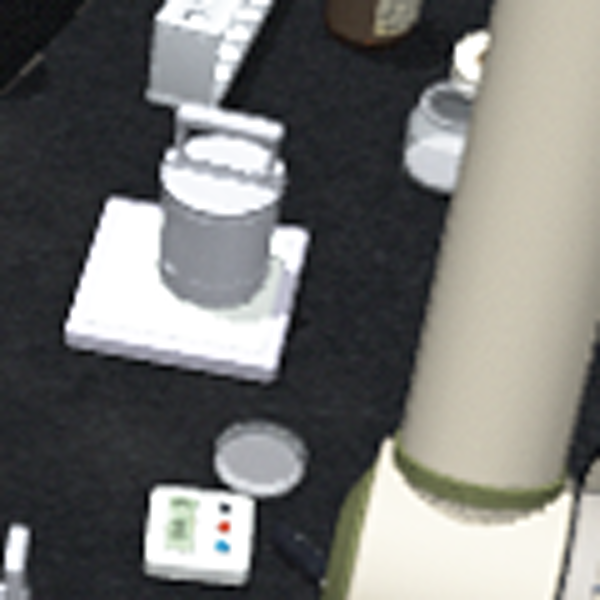

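```bash
python3 - <<'E'
from h import *
c=load("scene0.npz");P=pts(c)
def go(nm,L,s,o,h):
    for u,v in L: print(nm,(u,v),(ray(c,u/s+o[0]-.4,v/s+o[1]-.4,h)[:2]*1000).round(1))
go("rim",[(300,65),(103,178),(250,328),(442,200)],6,(265,225),.064)
go("base",[(66,247),(245,443),(493,291)],6,(265,225),.006)
go("tabtop",[(471,121),(460,122),(484,124)],6,(265,225),.108)
go("pad",[(112,200),(308,230),(274,362),(68,328)],5,(340,140),.018)
go("bartop",[(182,108),(284,124)],5,(340,140),.150)
f=c["frame"]
m=(P[...,2]>.135)&(P[...,2]<.16); m[:150]=0;m[200:]=0;m[:,:365]=0;m[:,402:]=0
q=P[m][:,:2]*1000;print("bar",len(q),q.mean(0),cv2.minAreaRect(q.astype(np.float32)))
m=(P[...,2]>.09)&(P[...,2]<.12); m[:235]=0;m[265:]=0;m[:,:335]=0;m[:,350:]=0
q=P[m]*1000;print("tab",len(q),q.mean(0),q.max(0),cv2.minAreaRect(q[:,:2].astype(np.float32)))
# objects map: points z between .01 and .2 on worktop x .2-.8
m=(P[...,2]>.008)&(P[...,2]<.2)&(P[...,0]>.1)&(P[...,0]<.85)&(abs(P[...,1])<.8)
n,l,s,cc=cv2.connectedComponentsWithStats(m.astype(np.uint8))
for i in range(1,n):
    if s[i,4]>30:
        q=P[l==i]; print(cc[i].round(),q.min(0).round(3),q.max(0).round(3))
E
```

```text
rim (300, 65) [568.1  97.5]
rim (103, 178) [609.6 209.5]
rim (250, 328) [500.5 250. ]
rim (442, 200) [463.8 137.6]
base (66, 247) [631.4 216.5]
base (245, 443) [491.6 271. ]
base (493, 291) [436.9 131.6]
tabtop (471, 121) [458.5 121.7]
tabtop (460, 122) [462.6 124.9]
tabtop (484, 124) [452.4 120.2]
pad (112, 200) [ 591.  -251.1]
pad (308, 230) [ 460.8 -292.8]
pad (274, 362) [ 424.5 -162.4]
pad (68, 328) [ 554.7 -121.3]
bartop (182, 108) [ 528.3 -211.5]
bartop (284, 124) [ 465.8 -230.5]
bar 99 [ 497.94793326 -214.5402261 ] ((497.3250427246094, -216.1108856201172), (66.18673706054688, 18.73305320739746), 11.088788032531738)
tab 45 [449.92922729 140.90423206 104.29285139] [461.12019649 154.34134043 110.61645629] ((451.2576904296875, 138.34371948242188), (10.007269859313965, 35.49271011352539), 23.172645568847656)
[229. 247.] [ 0.423 -0.8    0.008] [0.85  0.8   0.196]
[415. 129.] [ 0.493 -0.648  0.008] [ 0.563 -0.508  0.157]
[428. 164.] [ 0.395 -0.559  0.008] [ 0.453 -0.387  0.064]
[443. 262.] [ 0.1   -0.035  0.008] [0.366 0.141 0.2  ]
[312. 261.] [0.441 0.099 0.008] [0.617 0.254 0.111]
[379. 247.] [ 0.364 -0.043  0.008] [0.439 0.036 0.026]
[362. 272.] [0.366 0.094 0.008] [0.418 0.151 0.052]
[302. 353.] [0.36  0.407 0.008] [0.425 0.465 0.072]
[220. 435.] [0.37  0.62  0.008] [0.512 0.764 0.077]
```

```bash
cat >> h.py <<'E'
def delta(pos,yaxis_deg=None,tilt=None):
    "print shift/turn in tool axes to reach world pos with jaws' y axis at given world yaw, tool down"
    from workcell import arm
    from scipy.spatial.transform import Rotation as Ro
    o=arm.get_obs();R=o["orientation"]
    s=R.T@(np.array(pos)-o["ee_pos"])*100
    print("t",o["time_s"],"pos",o["ee_pos"].round(4),"shift cm",s.round(2))
    if yaxis_deg is not None:
        for k in (0,180):
            a=np.radians(yaxis_deg+k);y=np.array([np.cos(a),np.sin(a),0]);z=np.array([0,0,-1.]);x=np.cross(y,z)
            T=np.stack([x,y,z],1); r=Ro.from_matrix(R.T@T).as_rotvec(degrees=True); print("turn",r.round(2))
E
python3 - <<'E'
from h import *
delta([.497,-.216,.26],-73)
c=load("scene0.npz");P=pts(c)
m=(P[...,2]>.2)&(P[...,0]>.3)&(P[...,0]<1)&(P[...,1]>-.5)&(P[...,1]<.5)
m[:,400:]=0
q=P[m];print("shelf minx",np.percentile(q[:,0],[0,.5,2,10]),)
for y in np.arange(-.4,.5,.1):
    s=q[abs(q[:,1]-y)<.05]
    if len(s): i=s[:,0].argmin();print(y.round(2),s[i].round(3))
for u,v in [(284,212),(304,196),(384,140),(230,270),(215,300),(230,340),(284,200)]: print((u,v),P[v,u].round(3))
E
```

```text
t 0.15 pos [ 0.247  -0.4912  0.2633] shift cm [ 34.7  -13.36   0.35]
turn [-0.06 -0.01  9.69]
turn [ 1.0000e-02 -8.0000e-02 -1.7031e+02]
shelf minx [0.77268933 0.77600902 0.77725099 0.77962876]
-0.4 [ 0.775 -0.397  0.29 ]
-0.3 [ 0.773 -0.309  0.238]
-0.2 [ 0.775 -0.17   0.238]
-0.1 [ 0.773 -0.132  0.238]
-0.0 [0.773 0.023 0.594]
0.1 [0.774 0.099 0.593]
0.2 [0.774 0.17  0.236]
0.3 [0.774 0.34  0.582]
0.4 [0.775 0.406 0.587]
(284, 212) [0.699 0.066 0.069]
(304, 196) [ 0.692 -0.037  0.06 ]
(384, 140) [ 0.603 -0.437  0.066]
(230, 270) [0.672 0.358 0.109]
(215, 300) [0.638 0.459 0.117]
(230, 340) [0.525 0.537 0.134]
(284, 200) [0.713 0.043 0.095]
```

```bash
python3 -m inch '[{"dx":3,"dy":-1.2,"az":1},{"dx":7,"dy":-2.7,"az":3},{"dx":11,"dy":-4.2,"az":5},{"dx":15,"dy":-5.8,"az":7},{"dx":18.5,"dy":-7.1,"az":9}]' ; python3 - <<'E'
from h import *
delta([.48,-.235,.26],-73)
E
```

```text
t 0.15 pos [ 0.247  -0.4912  0.2633] shift cm [ 32.33 -12.43   0.35]
turn [-0.06 -0.01  9.69]
turn [ 1.0000e-02 -8.0000e-02 -1.7031e+02]schema error: expected keys dx, dy, dz, ax, ay, az, jaw
```

All keys are required in each row.

```bash
python3 -m inch '[{"dx":3,"dy":-1.2,"dz":0,"ax":0,"ay":0,"az":1,"jaw":1},{"dx":7,"dy":-2.7,"dz":0,"ax":0,"ay":0,"az":3,"jaw":1},{"dx":11,"dy":-4.2,"dz":0,"ax":0,"ay":0,"az":5,"jaw":1},{"dx":15,"dy":-5.8,"dz":0,"ax":0,"ay":0,"az":7,"jaw":1},{"dx":18.5,"dy":-7.1,"dz":0,"ax":0,"ay":0,"az":9,"jaw":1}]' ; python3 - <<'E'
from h import *
delta([.47,-.235,.26],-73)
E
```

```text
time_s: 0.57
ee_pos: [0.3812, -0.3431, 0.2636]
orientation: [[0.953, 0.302, -0.0], [0.302, -0.953, 0.0], [-0.0, -0.0, -1.0]]
contact_force: [0.4, -0.8, -0.1]
gripper_width: 0.0879
t 0.5667 pos [ 0.3812 -0.3431  0.2636] shift cm [11.72 -7.63  0.37]
turn [-0.03  0.    0.56]
turn [-1.0000e-02 -4.0000e-02 -1.7944e+02]
```

```bash
python3 -m inch '[{"dx":3,"dy":-2,"dz":0,"ax":0,"ay":0,"az":0,"jaw":1},{"dx":6,"dy":-4,"dz":0,"ax":0,"ay":0,"az":0,"jaw":1},{"dx":8.5,"dy":-5.5,"dz":0,"ax":0,"ay":0,"az":0,"jaw":1},{"dx":8.5,"dy":-5.5,"dz":0,"ax":0,"ay":0,"az":0,"jaw":1},{"dx":8.5,"dy":-5.5,"dz":0,"ax":0,"ay":0,"az":0,"jaw":1}]' ; python3 - <<'E'
from h import *
from workcell import arm
c=arm.capture("wrist");cv2.imwrite("pics/wrist1.png",c["frame"][:,:,::-1]);np.savez("wrist1.npz",**c)
s=arm.capture("scene");cv2.imwrite("pics/scene1.png",s["frame"][:,:,::-1])
P=pts(c)
m=(P[...,2]>.138)&(P[...,2]<.16)&(P[...,0]>.44)&(P[...,0]<.56)&(P[...,1]<-.16)&(P[...,1]>-.27)
q=P[m]*1000;print(len(q))
if len(q): print(q.mean(0),cv2.minAreaRect(q[:,:2].astype(np.float32)))
E
```

```text
time_s: 0.98
ee_pos: [0.4452, -0.2656, 0.2636]
orientation: [[0.952, 0.306, -0.0], [0.306, -0.952, 0.0], [-0.0, -0.0, -1.0]]
contact_force: [-1.3, -0.6, -0.3]
gripper_width: 0.088
2619
[ 500.83999389 -218.92689233  148.57177134] ((499.43719482421875, -218.63824462890625), (68.08002471923828, 14.313236236572266), 10.58810806274414)
```

View pics/wrist1.png

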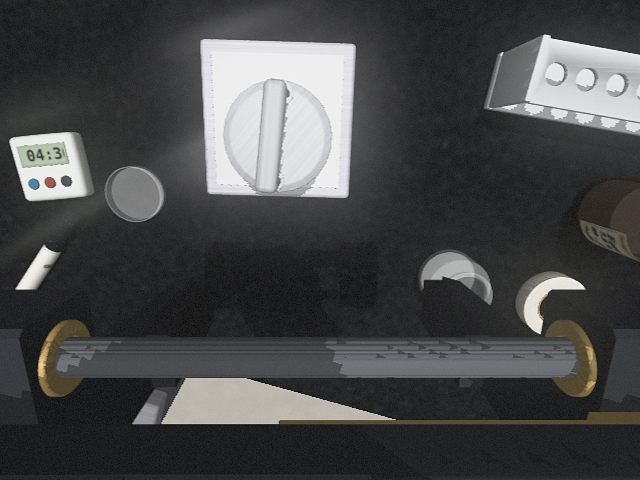

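The wrist view shows the canister on the pad, with its handle bar from (273,80) to (268,192) and the pad corners at (201,40), (355,43), (348,197) and (208,194). The depth fit puts the bar centre at (0.4994, -0.2186) with a 10.6° heading.

```bash
python3 - <<'E'
from h import *
c=load("wrist1.npz")
L=np.array([ray(c,u,v,.018)[:2] for u,v in [(201,40),(355,43),(348,197),(208,194)]]);print((L*1000).round(1),L.mean(0).round(4))
delta([.4994,-.2186,.20],-79.4); delta([.4994,-.2186,.149])
E
```

```text
[[ 556.  -122.8]
 [ 595.3 -253.2]
 [ 463.7 -292. ]
 [ 424.6 -160.7]] [ 0.5099 -0.2072]
t 1.0833 pos [ 0.4443 -0.2672  0.2636] shift cm [ 6.72 -2.95  6.36]
turn [-0.01  0.02  7.07]
turn [-4.0000e-02 -1.0000e-02 -1.7293e+02]
t 1.0833 pos [ 0.4443 -0.2672  0.2636] shift cm [ 6.73 -2.95 11.46]
```

```bash
python3 -m inch '[{"dx":2.5,"dy":-1,"dz":1,"ax":0,"ay":0,"az":2.5,"jaw":1},{"dx":5,"dy":-2.2,"dz":2.5,"ax":0,"ay":0,"az":5.5,"jaw":1},{"dx":6.7,"dy":-2.95,"dz":4.5,"ax":0,"ay":0,"az":7.1,"jaw":1},{"dx":6.7,"dy":-2.95,"dz":5,"ax":0,"ay":0,"az":7.1,"jaw":1},{"dx":6.7,"dy":-2.95,"dz":5,"ax":0,"ay":0,"az":7.1,"jaw":1}]' ; python3 - <<'E'
from h import *
delta([.4994,-.2186,.149],-79.4)
E
```

```text
time_s: 1.5
ee_pos: [0.4988, -0.2186, 0.2123]
orientation: [[0.983, 0.184, -0.003], [0.184, -0.983, 0.002], [-0.003, -0.002, -1.0]]
contact_force: [-0.9, -0.2, 0.8]
gripper_width: 0.0881
t 1.5 pos [ 0.4988 -0.2186  0.2123] shift cm [0.08 0.02 6.33]
turn [-0.13  0.15  0.01]
turn [  -0.23   -0.2  -179.99]
```

```bash
python3 -m inch '[{"dx":0,"dy":0,"dz":2,"ax":0,"ay":0,"az":0,"jaw":1},{"dx":0,"dy":0,"dz":4,"ax":0,"ay":0,"az":0,"jaw":1},{"dx":0,"dy":0,"dz":5.6,"ax":0,"ay":0,"az":0,"jaw":0.3},{"dx":0,"dy":0,"dz":6.4,"ax":0,"ay":0,"az":0,"jaw":-0.2},{"dx":0,"dy":0,"dz":6.4,"ax":0,"ay":0,"az":0,"jaw":-0.4}]' 30; python3 -m inch '[{"dx":0,"dy":0,"dz":0,"ax":0,"ay":0,"az":0,"jaw":-0.5},{"dx":0,"dy":0,"dz":0,"ax":0,"ay":0,"az":0,"jaw":-1},{"dx":0,"dy":0,"dz":0,"ax":0,"ay":0,"az":0,"jaw":-1},{"dx":0,"dy":0,"dz":0,"ax":0,"ay":0,"az":0,"jaw":-1},{"dx":0,"dy":0,"dz":0,"ax":0,"ay":0,"az":0,"jaw":-1}]'
```

```text
time_s: 1.92
ee_pos: [0.4986, -0.2192, 0.1491]
orientation: [[0.983, 0.182, -0.002], [0.182, -0.983, 0.001], [-0.001, -0.001, -1.0]]
contact_force: [-0.8, 0.1, 0.6]
gripper_width: 0.0702
time_s: 2.33
ee_pos: [0.4997, -0.2183, 0.1503]
orientation: [[0.983, 0.184, 0.001], [0.184, -0.983, -0.001], [0.001, 0.001, -1.0]]
contact_force: [0.7, 0.5, -0.5]
gripper_width: 0.0369
```

```bash
python3 -m inch '[{"dx":0,"dy":0,"dz":0,"ax":0,"ay":0,"az":0,"jaw":-1},{"dx":0,"dy":0,"dz":0,"ax":0,"ay":0,"az":0,"jaw":-1},{"dx":0,"dy":0,"dz":0,"ax":0,"ay":0,"az":0,"jaw":-1},{"dx":0,"dy":0,"dz":0,"ax":0,"ay":0,"az":0,"jaw":-1},{"dx":0,"dy":0,"dz":0,"ax":0,"ay":0,"az":0,"jaw":-1}]' 30;python3 -m inch '[{"dx":0,"dy":0,"dz":0,"ax":0,"ay":0,"az":0,"jaw":-1},{"dx":0,"dy":0,"dz":-0.5,"ax":0,"ay":0,"az":0,"jaw":-1},{"dx":0,"dy":0,"dz":-1.5,"ax":0,"ay":0,"az":0,"jaw":-1},{"dx":0,"dy":0,"dz":-3,"ax":0,"ay":0,"az":0,"jaw":-1},{"dx":0,"dy":0,"dz":-4,"ax":0,"ay":0,"az":0,"jaw":-1}]'; python3 - <<'E'
from h import *
delta([.52,-.05,.19],-79.4)
E
```

```text
time_s: 2.75
ee_pos: [0.4996, -0.218, 0.1497]
orientation: [[0.983, 0.184, -0.0], [0.184, -0.983, 0.0], [-0.0, -0.0, -1.0]]
contact_force: [-0.3, 0.4, -0.3]
gripper_width: 0.0134
time_s: 3.17
ee_pos: [0.4997, -0.2183, 0.1914]
orientation: [[0.983, 0.184, 0.001], [0.184, -0.983, -0.001], [0.001, 0.001, -1.0]]
contact_force: [0.6, 0.1, -2.2]
gripper_width: 0.0133
t 3.1667 pos [ 0.4997 -0.2183  0.1914] shift cm [  5.09 -16.17   0.13]
turn [ 0.05 -0.03 -0.01]
turn [-5.0000e-02 -7.0000e-02  1.7999e+02]
```

```bash
python3 -m inch '[{"dx":0.5,"dy":-1.5,"dz":0,"ax":0,"ay":0,"az":0,"jaw":-1},{"dx":1.3,"dy":-4,"dz":0,"ax":0,"ay":0,"az":0,"jaw":-1},{"dx":2.2,"dy":-7,"dz":0,"ax":0,"ay":0,"az":0,"jaw":-1},{"dx":3.1,"dy":-10,"dz":0,"ax":0,"ay":0,"az":0,"jaw":-1},{"dx":4,"dy":-12.8,"dz":0,"ax":0,"ay":0,"az":0,"jaw":-1}]'; python3 -m inch '[{"dx":0.6,"dy":-2,"dz":0,"ax":0,"ay":0,"az":0,"jaw":-1},{"dx":1,"dy":-3.3,"dz":0.5,"ax":0,"ay":0,"az":0,"jaw":-1},{"dx":1.1,"dy":-3.4,"dz":2,"ax":0,"ay":0,"az":0,"jaw":-1},{"dx":1.1,"dy":-3.4,"dz":3.5,"ax":0,"ay":0,"az":0,"jaw":-1},{"dx":1.1,"dy":-3.4,"dz":4.5,"ax":0,"ay":0,"az":0,"jaw":-1}]'; python3 - <<'E'
from h import *
delta([.52,-.05,.132],-79.4)
E
```

```text
time_s: 3.58
ee_pos: [0.5152, -0.0836, 0.1905]
orientation: [[0.983, 0.183, 0.0], [0.183, -0.983, -0.0], [0.0, 0.0, -1.0]]
contact_force: [0.7, -0.5, -2.8]
gripper_width: 0.0133
time_s: 4.0
ee_pos: [0.5197, -0.0491, 0.1443]
orientation: [[0.983, 0.185, -0.001], [0.185, -0.983, 0.0], [-0.001, -0.0, -1.0]]
contact_force: [-0.3, -0.6, -3.8]
gripper_width: 0.0131
t 4.0 pos [ 0.5197 -0.0491  0.1443] shift cm [0.01 0.09 1.23]
turn [-0.01  0.03  0.04]
turn [-5.0000e-02 -2.0000e-02 -1.7996e+02]
```

```bash
python3 -m inch '[{"dx":0,"dy":0,"dz":0.5,"ax":0,"ay":0,"az":0,"jaw":-1},{"dx":0,"dy":0,"dz":0.8,"ax":0,"ay":0,"az":0,"jaw":-1},{"dx":0,"dy":0,"dz":1.1,"ax":0,"ay":0,"az":0,"jaw":-1},{"dx":0,"dy":0,"dz":1.2,"ax":0,"ay":0,"az":0,"jaw":-1},{"dx":0,"dy":0,"dz":1.2,"ax":0,"ay":0,"az":0,"jaw":-1}]'
```

```text
time_s: 4.42
ee_pos: [0.5201, -0.0497, 0.1331]
orientation: [[0.983, 0.184, 0.0], [0.184, -0.983, -0.0], [0.0, 0.0, -1.0]]
contact_force: [-0.3, -0.5, -3.4]
gripper_width: 0.0131
```

```bash
python3 -m inch '[{"dx":0,"dy":0,"dz":0.1,"ax":0,"ay":0,"az":0,"jaw":-1},{"dx":0,"dy":0,"dz":0.2,"ax":0,"ay":0,"az":0,"jaw":-1},{"dx":0,"dy":0,"dz":0.2,"ax":0,"ay":0,"az":0,"jaw":-1},{"dx":0,"dy":0,"dz":0.2,"ax":0,"ay":0,"az":0,"jaw":-1}]'
```

```text
time_s: 4.75
ee_pos: [0.5203, -0.0496, 0.1317]
orientation: [[0.983, 0.184, 0.002], [0.184, -0.983, -0.0], [0.002, 0.001, -1.0]]
contact_force: [-2.3, 1.2, 6.5]
gripper_width: 0.0134
```

Contact: the force rose to +6.5 N, so the canister is on the worktop. Releasing.

```bash
python3 -m inch '[{"dx":0,"dy":0,"dz":-0.05,"ax":0,"ay":0,"az":0,"jaw":-0.8},{"dx":0,"dy":0,"dz":-0.05,"ax":0,"ay":0,"az":0,"jaw":-0.6},{"dx":0,"dy":0,"dz":-0.05,"ax":0,"ay":0,"az":0,"jaw":-0.4},{"dx":0,"dy":0,"dz":-0.05,"ax":0,"ay":0,"az":0,"jaw":-0.1},{"dx":0,"dy":0,"dz":-0.05,"ax":0,"ay":0,"az":0,"jaw":-0.1}]'; python3 -m inch '[{"dx":0,"dy":0,"dz":0,"ax":0,"ay":0,"az":0,"jaw":0},{"dx":0,"dy":0,"dz":-1.5,"ax":0,"ay":0,"az":0,"jaw":0},{"dx":0,"dy":0,"dz":-4,"ax":0,"ay":0,"az":0,"jaw":0},{"dx":0,"dy":0,"dz":-8,"ax":0,"ay":0,"az":0,"jaw":0},{"dx":0,"dy":0,"dz":-12,"ax":0,"ay":0,"az":0,"jaw":0}]'; python3 - <<'E'
from h import *
delta([.40,.10,.25],23.6)
E
```

```text
time_s: 5.17
ee_pos: [0.5199, -0.0496, 0.1312]
orientation: [[0.983, 0.184, -0.0], [0.184, -0.983, 0.0], [-0.0, -0.0, -1.0]]
contact_force: [0.1, -0.1, -0.5]
gripper_width: 0.0359
time_s: 5.58
ee_pos: [0.5194, -0.0494, 0.2522]
orientation: [[0.983, 0.184, -0.002], [0.184, -0.983, 0.001], [-0.002, -0.001, -1.0]]
contact_force: [0.9, 0.2, -0.4]
gripper_width: 0.0442
t 5.5833 pos [ 0.5194 -0.0494  0.2522] shift cm [ -8.99 -16.88   0.25]
turn [-1.5000e-01  3.0000e-02 -1.0302e+02]
turn [2.000e-02 1.400e-01 7.698e+01]
```

```bash
python3 -m inch '[{"dx":-1,"dy":-2,"dz":0,"ax":0,"ay":0,"az":-6,"jaw":0},{"dx":-2,"dy":-4,"dz":0,"ax":0,"ay":0,"az":-13,"jaw":0},{"dx":-3,"dy":-6,"dz":0,"ax":0,"ay":0,"az":-20,"jaw":0},{"dx":-4,"dy":-8,"dz":0,"ax":0,"ay":0,"az":-27,"jaw":0},{"dx":-4,"dy":-9,"dz":0,"ax":0,"ay":0,"az":-34,"jaw":0}]'; python3 - <<'E'
from h import *
delta([.45,.13,.25],23.6)
E
```

```text
time_s: 6.0
ee_pos: [0.4621, 0.0331, 0.2515]
orientation: [[0.707, 0.707, -0.001], [0.707, -0.707, 0.0], [-0.0, -0.001, -1.0]]
contact_force: [0.5, 0.5, 0.2]
gripper_width: 0.0439
t 6.0 pos [0.4621 0.0331 0.2515] shift cm [ 5.99 -7.71  0.15]
turn [-4.000e-02 -1.000e-02 -6.862e+01]
turn [-1.0000e-02  4.0000e-02  1.1138e+02]
```

```bash
python3 -m inch '[{"dx":1,"dy":-1,"dz":0,"ax":0,"ay":0,"az":-7,"jaw":0},{"dx":2,"dy":-2,"dz":0,"ax":0,"ay":0,"az":-14,"jaw":0},{"dx":3,"dy":-3.5,"dz":0,"ax":0,"ay":0,"az":-21,"jaw":0},{"dx":4,"dy":-5,"dz":0,"ax":0,"ay":0,"az":-28,"jaw":0},{"dx":5,"dy":-6,"dz":0,"ax":0,"ay":0,"az":-35,"jaw":0}]'; python3 - <<'E'
from h import *
delta([.45,.13,.25],23.6)
E
```

```text
time_s: 6.42
ee_pos: [0.4569, 0.1105, 0.2513]
orientation: [[0.174, 0.985, -0.0], [0.985, -0.174, 0.0], [0.0, -0.0, -1.0]]
contact_force: [-0.2, 0.4, 0.1]
gripper_width: 0.0441
t 6.4167 pos [0.4569 0.1105 0.2513] shift cm [ 1.8  -1.02  0.13]
turn [-2.000e-02 -1.000e-02 -3.364e+01]
turn [-1.0000e-02  2.0000e-02  1.4636e+02]
```

```bash
python3 -m inch '[{"dx":0,"dy":0,"dz":0,"ax":0,"ay":0,"az":-7,"jaw":0},{"dx":0,"dy":0,"dz":0,"ax":0,"ay":0,"az":-14,"jaw":0},{"dx":0.5,"dy":0,"dz":0,"ax":0,"ay":0,"az":-21,"jaw":0},{"dx":1,"dy":-0.5,"dz":0,"ax":0,"ay":0,"az":-28,"jaw":0},{"dx":1.5,"dy":-1,"dz":0,"ax":0,"ay":0,"az":-33.6,"jaw":0}]'; python3 - <<'E'
from h import *
from workcell import arm
c=arm.capture("wrist");cv2.imwrite("pics/wrist2.png",c["frame"][:,:,::-1]);np.savez("wrist2.npz",**c)
s=arm.capture("scene");cv2.imwrite("pics/scene2.png",s["frame"][:,:,::-1]);np.savez("scene2.npz",**s)
d=arm.capture("side");cv2.imwrite("pics/side2.png",d["frame"][:,:,::-1])
for c in (c,s):
    P=pts(c)
    m=(P[...,2]>.09)&(P[...,2]<.12)&(P[...,0]>.42)&(P[...,0]<.48)&(P[...,1]>.1)&(P[...,1]<.17)
    q=P[m]*1000;print(len(q))
    if len(q)>5: print(q.mean(0),q.max(0),cv2.minAreaRect(q[:,:2].astype(np.float32)))
E
```

```text
time_s: 6.83
ee_pos: [0.4504, 0.1261, 0.2511]
orientation: [[-0.399, 0.917, -0.0], [0.917, 0.399, -0.0], [0.0, -0.0, -1.0]]
contact_force: [-0.1, -0.1, 0.4]
gripper_width: 0.0437
635
[451.97358512 138.38330932 106.26857276] [463.10336617 153.21857958 109.04244274] ((452.49627685546875, 137.04473876953125), (9.669349670410156, 33.26964569091797), 23.403249740600586)
47
[449.68422215 141.76659331 104.1571228 ] [461.41047082 156.09076076 112.13287609] ((451.1056213378906, 138.96527099609375), (9.930776596069336, 35.65425109863281), 24.277273178100586)
```

View pics/wrist2.png

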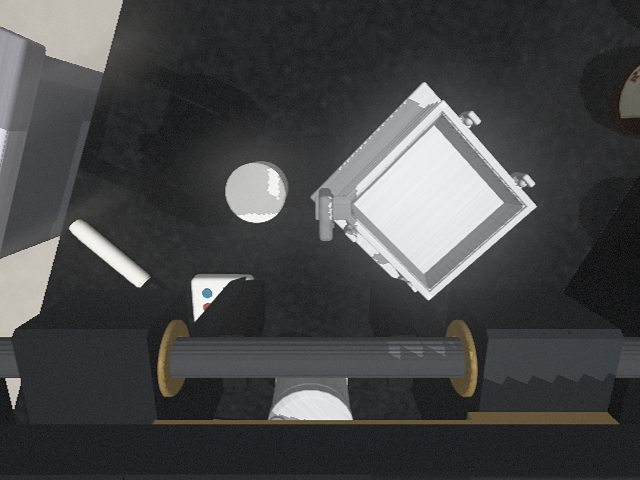

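View pics/scene2.png

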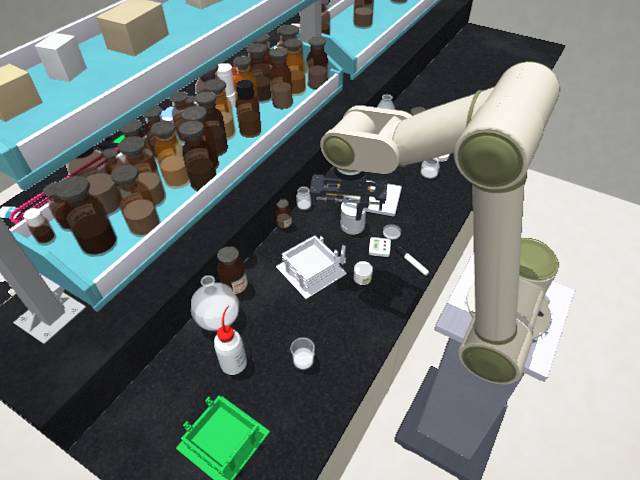

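View pics/side2.png

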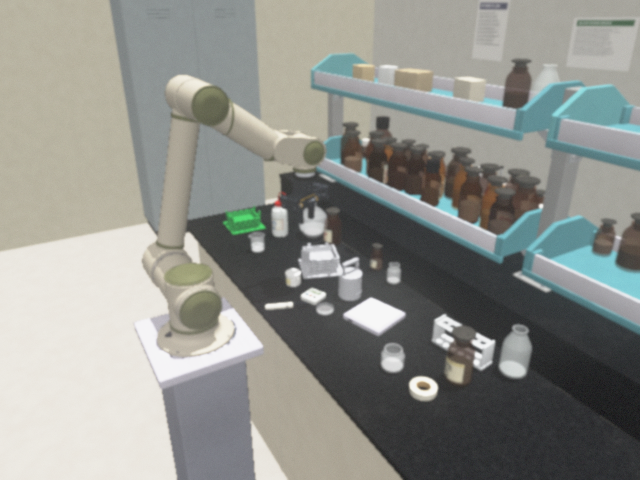

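The scene view shows the canister upright and free at (352,215) and the pad now bare. The wrist view shows the stack's tab at (325,214), and the tub and timer are undisturbed. The tab measures (0.4525, 0.1370) with its normal at 23.4°.

```bash
python3 - <<'E'
from h import *
delta([.4525,.137,.105],23.5)
E
```

```text
t 6.9833 pos [0.4503 0.1261 0.2513] shift cm [ 0.92  0.63 14.63]
turn [ 0.    0.   -0.42]
turn [ 1.0000e-02 -0.0000e+00  1.7958e+02]
```

```bash
python3 -m inch '[{"dx":0.9,"dy":0.6,"dz":2,"ax":0,"ay":0,"az":0,"jaw":0},{"dx":0.9,"dy":0.6,"dz":5,"ax":0,"ay":0,"az":0,"jaw":0},{"dx":0.9,"dy":0.6,"dz":8,"ax":0,"ay":0,"az":0,"jaw":0},{"dx":0.9,"dy":0.6,"dz":10,"ax":0,"ay":0,"az":0,"jaw":0},{"dx":0.9,"dy":0.6,"dz":10.5,"ax":0,"ay":0,"az":0,"jaw":0}]';python3 -m inch '[{"dx":0,"dy":0,"dz":1,"ax":0,"ay":0,"az":0,"jaw":0},{"dx":0,"dy":0,"dz":2.5,"ax":0,"ay":0,"az":0,"jaw":0},{"dx":0,"dy":0,"dz":4,"ax":0,"ay":0,"az":0,"jaw":0},{"dx":0,"dy":0,"dz":4.1,"ax":0,"ay":0,"az":0,"jaw":-0.3},{"dx":0,"dy":0,"dz":4.1,"ax":0,"ay":0,"az":0,"jaw":-0.5}]' 20; python3 - <<'E'
from h import *
delta([.4525,.137,.105],23.5)
E
```

```text
time_s: 7.4
ee_pos: [0.4514, 0.1362, 0.1435]
orientation: [[-0.391, 0.921, -0.005], [0.921, 0.391, -0.0], [0.002, -0.005, -1.0]]
contact_force: [-0.5, -1.2, 0.6]
gripper_width: 0.044
time_s: 7.82
ee_pos: [0.4528, 0.1364, 0.1056]
orientation: [[-0.392, 0.92, -0.0], [0.92, 0.392, -0.0], [0.0, -0.0, -1.0]]
contact_force: [0.6, -0.8, 0.7]
gripper_width: 0.033
t 7.8167 pos [0.4528 0.1364 0.1056] shift cm [ 0.07 -0.    0.06]
turn [-0.01 -0.   -0.41]
turn [-1.0000e-02  2.0000e-02  1.7959e+02]
```

```bash
python3 -m inch '[{"dx":0,"dy":0,"dz":0.1,"ax":0,"ay":0,"az":-0.4,"jaw":-0.6},{"dx":0,"dy":0,"dz":0.1,"ax":0,"ay":0,"az":-0.4,"jaw":-1},{"dx":0,"dy":0,"dz":0.1,"ax":0,"ay":0,"az":-0.4,"jaw":-1},{"dx":0,"dy":0,"dz":0.1,"ax":0,"ay":0,"az":-0.4,"jaw":-1},{"dx":0,"dy":0,"dz":0.1,"ax":0,"ay":0,"az":-0.4,"jaw":-1}]' 20;python3 -m inch '[{"dx":0,"dy":0,"dz":0,"ax":0,"ay":0,"az":0,"jaw":-1},{"dx":0,"dy":0,"dz":0,"ax":0,"ay":0,"az":0,"jaw":-1},{"dx":0,"dy":0,"dz":0,"ax":0,"ay":0,"az":0,"jaw":-1},{"dx":0,"dy":0,"dz":0,"ax":0,"ay":0,"az":0,"jaw":-1}]' 50
```

```text
time_s: 8.23
ee_pos: [0.4526, 0.1366, 0.1048]
orientation: [[-0.4, 0.916, 0.001], [0.916, 0.4, 0.0], [-0.0, 0.001, -1.0]]
contact_force: [-0.2, 0.0, 3.2]
gripper_width: 0.0098
time_s: 8.57
ee_pos: [0.4526, 0.1366, 0.1047]
orientation: [[-0.4, 0.916, 0.001], [0.916, 0.4, 0.0], [-0.0, 0.001, -1.0]]
contact_force: [-1.9, 0.0, 5.9]
gripper_width: 0.0097
```

```bash
python3 -m inch '[{"dx":0,"dy":0.03,"dz":-0.15,"ax":0.5,"ay":0,"az":0,"jaw":-1},{"dx":0,"dy":0.07,"dz":-0.31,"ax":1,"ay":0,"az":0,"jaw":-1},{"dx":0,"dy":0.11,"dz":-0.46,"ax":1.5,"ay":0,"az":0,"jaw":-1},{"dx":0,"dy":0.15,"dz":-0.61,"ax":2,"ay":0,"az":0,"jaw":-1},{"dx":0,"dy":0.15,"dz":-0.61,"ax":2,"ay":0,"az":0,"jaw":-1}]' 60; python3 - <<'E'
from h import *
from workcell import arm
s=arm.capture("scene");cv2.imwrite("pics/s3.png",cv2.resize(s["frame"][225:305,265:385,::-1],None,fx=6,fy=6,interpolation=cv2.INTER_CUBIC))
E
```

```text
time_s: 8.98
ee_pos: [0.4543, 0.1374, 0.1105]
orientation: [[-0.401, 0.916, -0.032], [0.916, 0.4, -0.014], [-0.0, -0.035, -0.999]]
contact_force: [3.1, 2.7, -0.9]
gripper_width: 0.0093
```

View pics/s3.png

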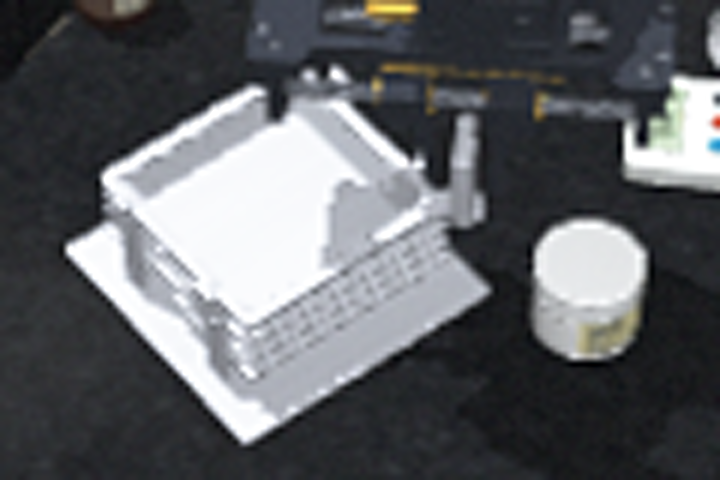

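```bash
python3 -m inch '[{"dx":0,"dy":0.07,"dz":-0.31,"ax":1,"ay":0,"az":0,"jaw":-1},{"dx":0,"dy":0.15,"dz":-0.61,"ax":2,"ay":0,"az":0,"jaw":-1},{"dx":0,"dy":0.24,"dz":-0.92,"ax":3,"ay":0,"az":0,"jaw":-1},{"dx":0,"dy":0.24,"dz":-0.92,"ax":3,"ay":0,"az":0,"jaw":-1}]' 60; python3 - <<'E'
from h import *
from workcell import arm
s=arm.capture("scene");cv2.imwrite("pics/s4.png",cv2.resize(s["frame"][225:305,265:385,::-1],None,fx=6,fy=6,interpolation=cv2.INTER_CUBIC))
E
```

```text
time_s: 9.37
ee_pos: [0.4562, 0.1379, 0.1197]
orientation: [[-0.401, 0.913, -0.081], [0.916, 0.399, -0.036], [-0.001, -0.089, -0.996]]
contact_force: [-0.6, -2.1, 0.4]
gripper_width: 0.0093
```

View pics/s4.png

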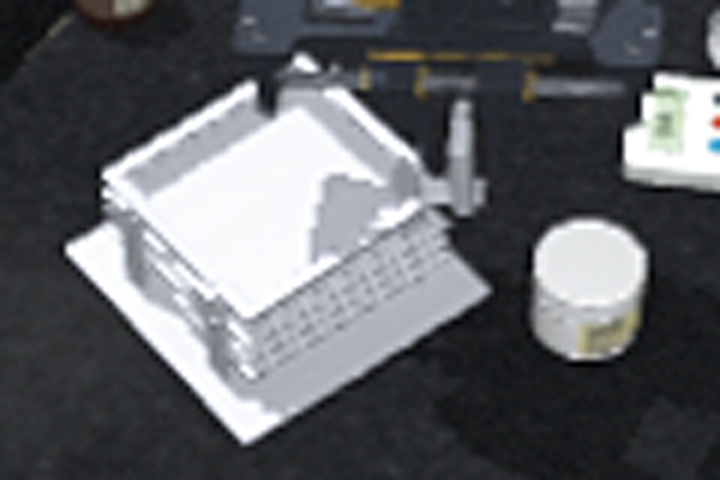

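The tab corner has risen (tab at crop (462,150)), and the base plate and far corner at crop (103,178) haven't moved. Continuing the peel.

```bash
python3 -m inch '[{"dx":0,"dy":0.07,"dz":-0.31,"ax":1,"ay":0,"az":0,"jaw":-1},{"dx":0,"dy":0.15,"dz":-0.61,"ax":2,"ay":0,"az":0,"jaw":-1},{"dx":0,"dy":0.24,"dz":-0.92,"ax":3,"ay":0,"az":0,"jaw":-1},{"dx":0,"dy":0.33,"dz":-1.22,"ax":4,"ay":0,"az":0,"jaw":-1},{"dx":0,"dy":0.33,"dz":-1.22,"ax":4,"ay":0,"az":0,"jaw":-1}]' 60;python3 -m inch '[{"dx":0,"dy":0.07,"dz":-0.31,"ax":1,"ay":0,"az":0,"jaw":-1},{"dx":0,"dy":0.15,"dz":-0.61,"ax":2,"ay":0,"az":0,"jaw":-1},{"dx":0,"dy":0.24,"dz":-0.92,"ax":3,"ay":0,"az":0,"jaw":-1},{"dx":0,"dy":0.33,"dz":-1.22,"ax":4,"ay":0,"az":0,"jaw":-1},{"dx":0,"dy":0.33,"dz":-1.22,"ax":4,"ay":0,"az":0,"jaw":-1}]' 60; python3 - <<'E'
from h import *
from workcell import arm
s=arm.capture("scene");cv2.imwrite("pics/s5.png",cv2.resize(s["frame"][225:305,265:385,::-1],None,fx=6,fy=6,interpolation=cv2.INTER_CUBIC))
c=arm.capture("wrist");cv2.imwrite("pics/w5.png",c["frame"][:,:,::-1])
E
```

```text
time_s: 9.83
ee_pos: [0.4605, 0.14, 0.1313]
orientation: [[-0.4, 0.905, -0.143], [0.916, 0.395, -0.063], [-0.0, -0.156, -0.988]]
contact_force: [-0.4, -1.3, -1.2]
gripper_width: 0.0098
time_s: 10.25
ee_pos: [0.4651, 0.1421, 0.1427]
orientation: [[-0.4, 0.893, -0.206], [0.916, 0.39, -0.09], [-0.0, -0.225, -0.974]]
contact_force: [-0.3, -1.1, -2.3]
gripper_width: 0.0093
```

View pics/s5.png

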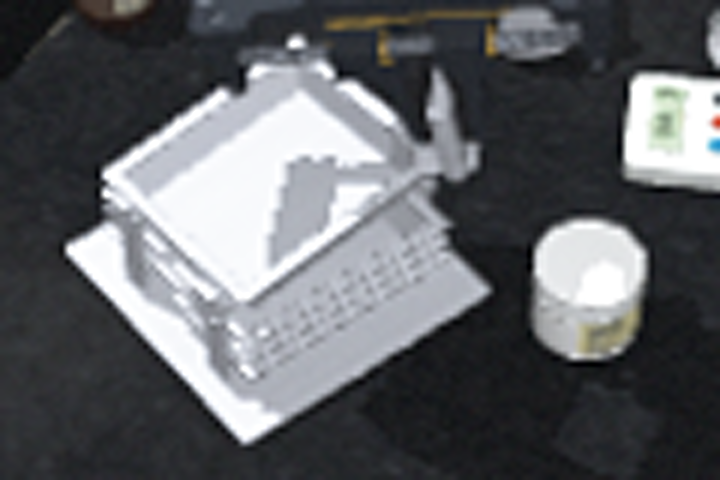

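View pics/w5.png

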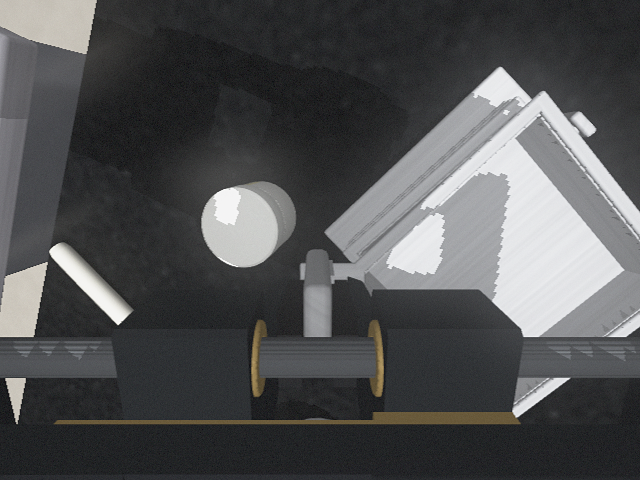

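```bash
python3 -m inch '[{"dx":0,"dy":0.07,"dz":-0.31,"ax":1,"ay":0,"az":0,"jaw":-1},{"dx":0,"dy":0.15,"dz":-0.61,"ax":2,"ay":0,"az":0,"jaw":-1},{"dx":0,"dy":0.15,"dz":-0.61,"ax":2,"ay":0,"az":0,"jaw":-1}]' 60;python3 -m inch '[{"dx":0,"dy":-0.08,"dz":-0.29,"ax":0,"ay":0,"az":0,"jaw":-1},{"dx":0,"dy":-0.16,"dz":-0.58,"ax":0,"ay":0,"az":0,"jaw":-1},{"dx":0,"dy":-0.26,"dz":-0.97,"ax":0,"ay":0,"az":0,"jaw":-1},{"dx":0,"dy":-0.39,"dz":-1.45,"ax":0,"ay":0,"az":0,"jaw":-1},{"dx":0,"dy":-0.52,"dz":-1.93,"ax":0,"ay":0,"az":0,"jaw":-1}]' 60; python3 - <<'E'
from h import *
from workcell import arm
s=arm.capture("scene");cv2.imwrite("pics/s6.png",cv2.resize(s["frame"][205:305,265:385,::-1],None,fx=6,fy=6,interpolation=cv2.INTER_CUBIC))
E
```

```text
time_s: 10.6
ee_pos: [0.4677, 0.1432, 0.1484]
orientation: [[-0.4, 0.885, -0.237], [0.916, 0.387, -0.104], [-0.0, -0.259, -0.966]]
contact_force: [-0.1, -0.7, -1.0]
gripper_width: 0.0096
time_s: 11.02
ee_pos: [0.4675, 0.1432, 0.169]
orientation: [[-0.4, 0.885, -0.237], [0.916, 0.387, -0.103], [0.0, -0.258, -0.966]]
contact_force: [-0.0, -0.7, -2.1]
gripper_width: 0.0097
```

View pics/s6.png

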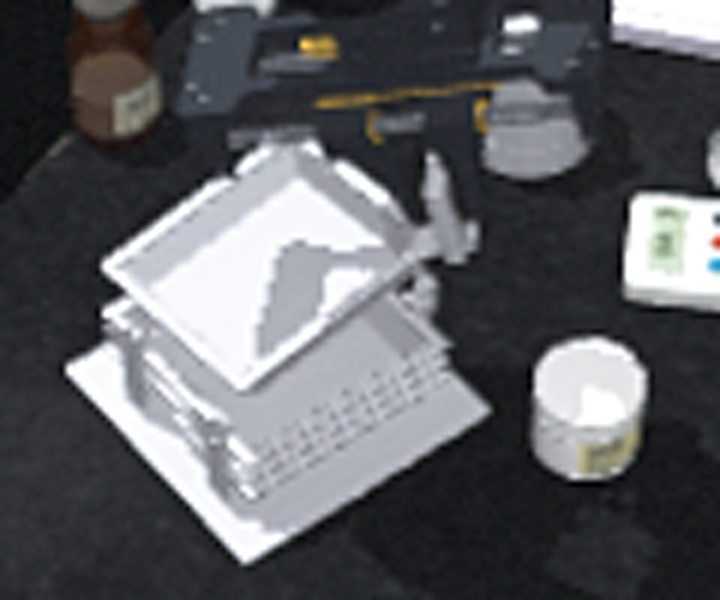

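The tray is free and the base plate is where it was (crop corners (66,367), (245,563), (493,411)). Lifting, then levelling.

```bash
python3 -m inch '[{"dx":0,"dy":-0.39,"dz":-1.45,"ax":0,"ay":0,"az":0,"jaw":-1},{"dx":0,"dy":-0.91,"dz":-3.4,"ax":0,"ay":0,"az":0,"jaw":-1},{"dx":0,"dy":-1.55,"dz":-5.8,"ax":0,"ay":0,"az":0,"jaw":-1},{"dx":0,"dy":-2.2,"dz":-8.2,"ax":0,"ay":0,"az":0,"jaw":-1},{"dx":0,"dy":-2.6,"dz":-9.66,"ax":0,"ay":0,"az":0,"jaw":-1}]' 60;python3 -m inch '[{"dx":0,"dy":0,"dz":0,"ax":-2,"ay":0,"az":0,"jaw":-1},{"dx":0,"dy":0,"dz":0,"ax":-5,"ay":0,"az":0,"jaw":-1},{"dx":0,"dy":0,"dz":0,"ax":-9,"ay":0,"az":0,"jaw":-1},{"dx":0,"dy":0,"dz":0,"ax":-13,"ay":0,"az":0,"jaw":-1},{"dx":0,"dy":0,"dz":0,"ax":-15,"ay":0,"az":0,"jaw":-1}]' 60; python3 - <<'E'
from h import *
from workcell import arm
c=arm.capture("wrist");cv2.imwrite("pics/w7.png",c["frame"][:,:,::-1]);np.savez("wrist7.npz",**c)
c=arm.capture("scene");np.savez("scene7.npz",**c);cv2.imwrite("pics/s7.png",c["frame"][:,:,::-1])
P=pts(c);m=(P[...,2]>.15)&(P[...,0]>.40)&(P[...,0]<.65)&(P[...,1]>.08)&(P[...,1]<.27)&(c["frame"].min(-1)>130)
q=P[m]*1000;print(len(q),q.min(0),q.max(0))
delta([.45,.1,.25],23.5)
E
```

```text
time_s: 11.48
ee_pos: [0.4677, 0.1432, 0.2711]
orientation: [[-0.4, 0.886, -0.234], [0.916, 0.387, -0.103], [-0.001, -0.256, -0.967]]
contact_force: [0.3, -0.7, -2.2]
gripper_width: 0.0095
time_s: 11.9
ee_pos: [0.467, 0.1431, 0.269]
orientation: [[-0.4, 0.916, 0.004], [0.916, 0.4, 0.001], [-0.0, 0.004, -1.0]]
contact_force: [-0.1, -1.2, -1.3]
gripper_width: 0.0091
2699 [400.21423813  80.33339478 202.74969945] [625.66971843 256.21298748 549.6824213 ]
t 12.0 pos [0.4667 0.143  0.269 ] shift cm [-3.27 -3.25  1.9 ]
turn [0.05 0.01 0.07]
turn [-2.0000e-02  7.0000e-02 -1.7993e+02]
```

View pics/w7.png

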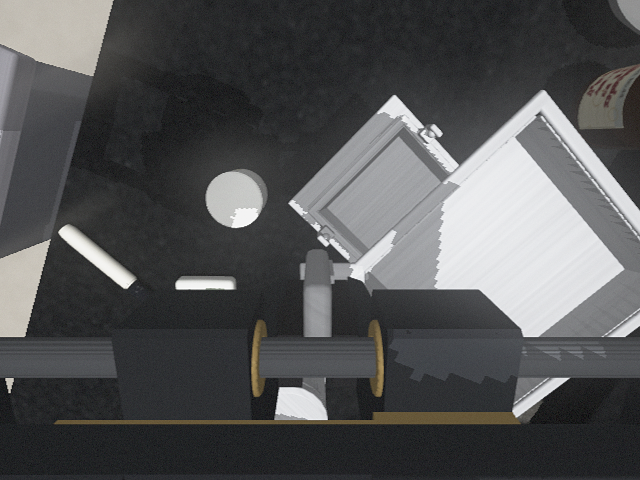

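View pics/s7.png

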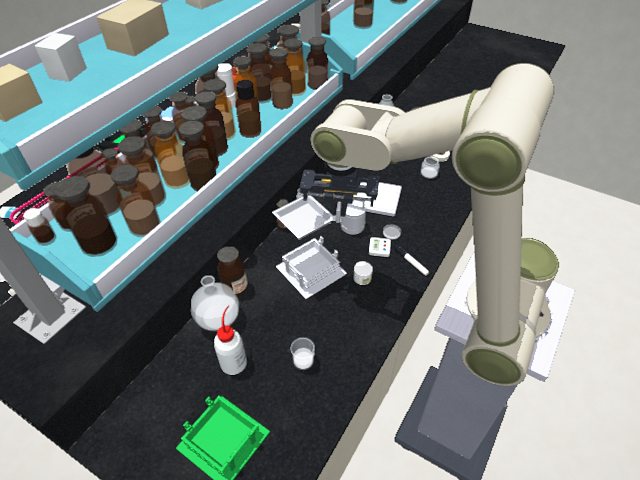

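```bash
cat > lev.py <<'E'
from h import *
def level(c,cx,cy,psi,floorz):
    # tray-floor points: within 40 mm (in tray axes) of the expected centre
    P=pts(c);a=np.radians(psi+180-225)  # tray x axis heading: diagonal(-x-y) points to psi+180
    r=P[...,:2]-[cx,cy]; X=r@[np.cos(a),np.sin(a)];Y=r@[-np.sin(a),np.cos(a)]
    m=(abs(X)<.04)&(abs(Y)<.04)&(abs(P[...,2]-floorz)<.03)&(c["z_map"]>0)
    q=P[m]; A=np.c_[q[:,:2]-[cx,cy],np.ones(len(q))]
    k=np.linalg.lstsq(A,q[:,2],rcond=None)[0]; res=q[:,2]-A@k
    print(len(q),"z",k[2].round(4),"slope deg x,y",np.degrees(np.arctan(k[:2])).round(2),"rms mm",(res.std()*1000).round(2))
    return P
E
python3 - <<'E'
from lev import *
for n in("wrist7.npz","scene7.npz"):
    level(load(n),.467+.092*.916,.143+.092*.4,23.6,.208)
E
python3 -m inch '[{"dx":-0.5,"dy":-0.3,"dz":0,"ax":0,"ay":0,"az":1,"jaw":-1},{"dx":-2,"dy":-1.2,"dz":0,"ax":0,"ay":0,"az":4,"jaw":-1},{"dx":-5,"dy":-3,"dz":0,"ax":0,"ay":0,"az":8,"jaw":-1},{"dx":-8,"dy":-4.8,"dz":0,"ax":0,"ay":0,"az":12,"jaw":-1},{"dx":-11,"dy":-6.6,"dz":0,"ax":0,"ay":0,"az":16,"jaw":-1}]'; python3 - <<'E'
from h import *
delta([.4235,-.1755,.24],-20)
E
```

```text
18392 z 0.2075 slope deg x,y [ 0.03 -0.01] rms mm 0.61
632 z 0.2081 slope deg x,y [-0.08  0.03] rms mm 1.94
time_s: 12.42
ee_pos: [0.4507, 0.0145, 0.2684]
orientation: [[-0.129, 0.992, -0.001], [0.992, 0.129, -0.0], [-0.0, -0.001, -1.0]]
contact_force: [0.2, 0.4, -1.7]
gripper_width: 0.0093
t 12.4167 pos [0.4507 0.0145 0.2684] shift cm [-18.49  -5.15   2.85]
turn [-8.000e-02  2.000e-02  2.741e+01]
turn [-3.0000e-02 -1.1000e-01 -1.5259e+02]
```

Level within 0.1°. Carrying on.

```bash
python3 -m inch '[{"dx":-3,"dy":-0.8,"dz":0,"ax":0,"ay":0,"az":4,"jaw":-1},{"dx":-6,"dy":-1.6,"dz":0,"ax":0,"ay":0,"az":9,"jaw":-1},{"dx":-9,"dy":-2.5,"dz":0,"ax":0,"ay":0,"az":14,"jaw":-1},{"dx":-12,"dy":-3.3,"dz":0,"ax":0,"ay":0,"az":18,"jaw":-1},{"dx":-14.5,"dy":-4,"dz":0,"ax":0,"ay":0,"az":22,"jaw":-1}]'; python3 - <<'E'
from h import *
delta([.4235,-.1755,.235],-20)
E
```

```text
time_s: 12.83
ee_pos: [0.4301, -0.1354, 0.2685]
orientation: [[0.254, 0.967, -0.001], [0.967, -0.254, -0.0], [-0.0, -0.001, -1.0]]
contact_force: [0.6, -0.1, -1.7]
gripper_width: 0.0096
t 12.8333 pos [ 0.4301 -0.1354  0.2685] shift cm [-4.05  0.39  3.35]
turn [-0.07  0.02  5.29]
turn [-3.0000e-02 -1.1000e-01 -1.7471e+02]
```

```bash
python3 -m inch '[{"dx":-1.5,"dy":0.1,"dz":0.5,"ax":0,"ay":0,"az":2,"jaw":-1},{"dx":-3,"dy":0.3,"dz":1.5,"ax":0,"ay":0,"az":4,"jaw":-1},{"dx":-3.8,"dy":0.4,"dz":2.6,"ax":0,"ay":0,"az":5.1,"jaw":-1},{"dx":-4.05,"dy":0.4,"dz":3.2,"ax":0,"ay":0,"az":5.3,"jaw":-1},{"dx":-4.05,"dy":0.4,"dz":3.35,"ax":0,"ay":0,"az":5.3,"jaw":-1}]';python3 -m inch '[{"dx":0,"dy":0,"dz":0,"ax":0,"ay":0,"az":0,"jaw":-1},{"dx":0,"dy":0,"dz":0,"ax":0,"ay":0,"az":0,"jaw":-1},{"dx":0,"dy":0,"dz":0,"ax":0,"ay":0,"az":0,"jaw":-1},{"dx":0,"dy":0,"dz":0,"ax":0,"ay":0,"az":0,"jaw":-1},{"dx":0,"dy":0,"dz":0,"ax":0,"ay":0,"az":0,"jaw":-1}]'; python3 - <<'E'
from lev import *
from workcell import arm
w=arm.capture("wrist");cv2.imwrite("pics/w8.png",w["frame"][:,:,::-1])
s=arm.capture("scene");cv2.imwrite("pics/s8.png",s["frame"][:,:,::-1])
d=arm.capture("side");cv2.imwrite("pics/d8.png",d["frame"][:,:,::-1])
for c in(w,s,d):
    try: P=level(c,.510,-.207,-20,.176)
    except Exception as e: print(e);continue
P=pts(s);m=(abs(P[...,2]-.194)<.01)&(P[...,0]>.38)&(P[...,0]<.65)&(P[...,1]>-.35)&(P[...,1]<-.08)&(s["frame"].min(-1)>120)
q=P[m];print("rim",len(q),q.min(0),q.max(0),cv2.minAreaRect((q[:,:2]*1000).astype(np.float32)))
delta([.4235,-.1755,.235],-20)
o=arm.get_obs();print(abs(o["joint_velocities"]).max(),o["contact_force"])
E
```

```text
time_s: 13.25
ee_pos: [0.4239, -0.1737, 0.234]
orientation: [[0.338, 0.941, -0.002], [0.941, -0.338, 0.002], [0.001, -0.003, -1.0]]
contact_force: [-1.0, -0.0, -1.3]
gripper_width: 0.0094
time_s: 13.67
ee_pos: [0.4244, -0.173, 0.2354]
orientation: [[0.337, 0.942, 0.001], [0.942, -0.337, -0.0], [-0.0, 0.001, -1.0]]
contact_force: [-0.3, -0.1, -2.1]
gripper_width: 0.0096
17402 z 0.1736 slope deg x,y [-0.14  0.05] rms mm 0.61
364 z 0.1737 slope deg x,y [-0.39  0.23] rms mm 2.11
224 z 0.1753 slope deg x,y [-0.97 -0.1 ] rms mm 1.62
rim 266 [ 0.41496274 -0.26914261  0.18400396] [ 0.58656035 -0.12369356  0.20362385] ((500.23516845703125, -199.65370178222656), (136.217041015625, 144.78329467773438), 25.58136749267578)
t 13.8167 pos [ 0.4243 -0.1732  0.2351] shift cm [-0.25  0.    0.01]
turn [0.01 0.   0.3 ]
turn [-1.000e-02  2.000e-02 -1.797e+02]
0.004170384741282192 [-0.55197828  0.68774455 -1.35994362]
```

View pics/s8.png

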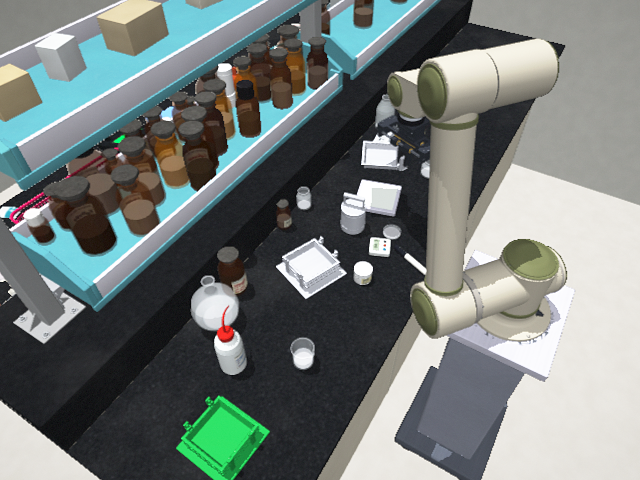

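View pics/d8.png

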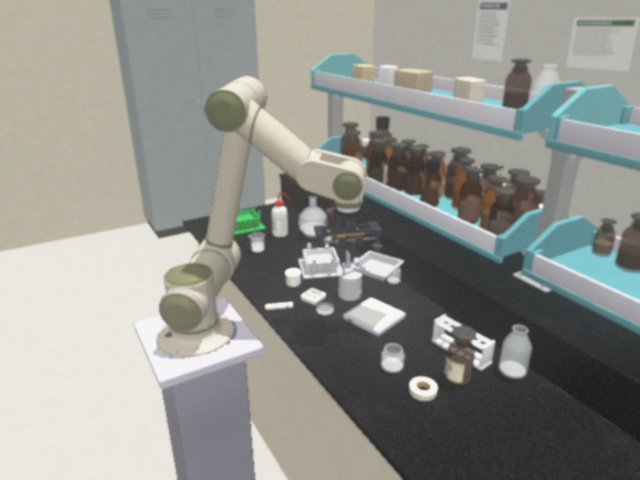

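View pics/w8.png

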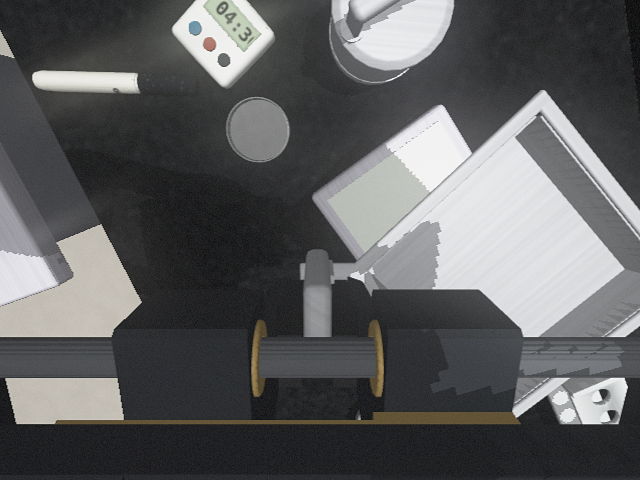

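The scene view shows the tray held above the pad (tray at (380,152), pad visible beneath at (378,197)). The canister is upright at (352,215), and the stack is unmoved at (312,268). The side and wrist views agree, and nothing touches the tray. Handing in.

```bash
python3 - <<'E'
from workcell import arm
print(arm.hand_in()); o=arm.get_obs();print(o["time_s"],o["ee_pos"],o["gripper_width"])
E
```

```text
the job is handed in; nothing more can be done
None
the job is handed in; nothing more can be done
```

The job is done and handed in at about 13.8 s. No verdict is reported.

- **Canister:** I lifted it off by its handle bar, stood it upright on the bare worktop at about (0.52, -0.05), and let go. It was still standing there in the last pictures.
- **Peel:** I took the silver stack's top tray by its tab and raised that corner about 15° around the seated far corner. I lifted it free only after that. The base plate's corners did not shift in the pictures.
- **Final hold:** The tray is held by the tab with its centre at about (0.511, -0.204), within 4 mm of the pad's middle. Its floor is 17 cm above the worktop, and the arm was still.
- **Checks that disagreed:** The wrist depth fit gives a tilt of at most 0.15°. The scene and side fits, from far fewer and noisier points, read 0.4° and 1.0°. A box fitted round the rim in the scene view put the centre about 10 mm off, but part of the rim was hidden there, so I relied on the tab's position instead.

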